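Empty the gumball shaker into the bowl

ROBOT

A 7-joint arm with a two-finger parallel gripper is mounted at the origin on the work surface. World frame = base frame: x ahead of the robot, y to its left, z up, the work surface at z = 0. Lengths are in m, angles in rad, forces in N, time in s.
With the tool pointing down it reaches from about 0.425 to 0.925 m from the base axis. Payload 6.8 kg.
Tool frame: the origin (TCP) lies at the very end of the fingers, on their centre line; the grasp point (between the pads) lies 19 mm behind it; z points along the fingers, y is the line along which they close (so a half turn about z gives the same grasp; the last joint's range is limited). The gripper opens to 85 mm and grips with 20 to 120 N. Pads are 22 mm wide; open, the fingers measure 114 mm over their backs; the gripper's body (76 mm by 85 mm) begins 54 mm behind the grasp point. The pads swing forward as they close: fully open they stand 13 mm farther back than shut.
Start: joints at [-1.347, 0.477, 0.022, 1.555, -0.011, 1.109, -0.083], TCP at [0.22, 0.638, 0.231] pointing down, gripper open.
Joint ranges: [-2.96, 2.96], [-0.34, 2.1], [-1.41, 1.46], [0.24, 2.44], [-1.37, 4.51], [0.17, 1.92], [-2.96, 2.96]. Speed limits (rad/s): [2.39, 2.39, 3.14, 3.14, 3.14, 3.14, 3.14].

INTERFACE

Orientations are given as a unit quaternion [w, x, y, z].
In Python, from station import get_obs, read_camera, hand_in gives the robot as it stands.
- The arm moves only by the tool arm_command, never from a script. Its argument "commands" is one flat list of numbers, 7 for each row, row after row: the shift along the tool's x, y, z in m, then the turn, a rotation vector about the tool's x, y, z in degrees, then the opening, from 0 (shut) to 1 (fully open). In form: [tx, ty, tz, rx, ry, rz, fingers, tx, ty, tz, rx, ry, rz, fingers, ...]. A call has 1 to 8 rows; each row is the pose to reach, as a shift and turn from the pose commanded when the call began, along the tool's axes at that moment; what a row does not reach only later rows make up. A row lasts 1/10 s, in which the tool goes at most 50 mm and 8.59 degrees, less where a joint would pass 70% of its speed; a pose out of reach is approached as far as the arm can. A call with a gripper value outside its range is refused whole. The fingers move at their own pace and stop on an object; "force" is the grip in N (left out, the last holds). Time passes only in rows, so rows that repeat a pose let the fingers close. It gives the time, the measured TCP pose, the force, the opening and the grip force at its end, in the units of the state.
- get_obs(): the state, without advancing time (a new reading comes with each control period).
- read_camera(name): name is "side" or "top" or "wrist"; returns a dict with "img" (384x512x3 uint8, red, green, blue), "camera_matrix" (3x3 intrinsics, pixels), "pose" (4x4, takes a point from camera to world coordinates). Camera axes: x right, y down, z forward; pixel columns grow to the right and rows downward; lengths in m; the calibration is good to about 2 mm. A picture is of the moment at which its call begins. There is no depth.
- hand_in(): hands the job in; it is judged then, once.
The state is a dict: "t": time; "q": joint angles; "joint_vel": joint speeds; "joint_torque": joint torques, N m; "eef_pos": TCP position; "tool_rot": TCP orientation; "contact_force": force on the tool from outside, world axes, zero at the start; "torque": the same for the moment, N m; "gripper_width": opening from 0.0 (shut) to 1.0 (fully open); "grasp_force": force on a finger pad.
Only numpy, scipy, OpenCV 4.12 (cv2) and the standard library are available. Lean on these libraries where they do the work, as an engineer would, in place of code of your own. Each camera call takes 0.05 s, during which the arm holds its last target. There are 200 camera calls.

TASK

Unscrew the orange perforated cap from the leaning gumball shaker, while the shaker stays in its resting lean, and lay the cap flat on the black change tray. Then swing the shaker over by its black crossbar so that all four gumballs pour out of the open mouth into the white bowl; leave the calculator, the tea box and the drink can where they are.

Things in the scene. Friction and masses are not known exactly. Their poses are not given: they have to be found in the camera images.
- hinge (a point): Centre of the shaker's horizontal hinge, 150 mm up, in a red stand fixed to the counter. x is level and points away from the mouth side (the bowl is on the -x side), y along the hinge line, z up. Red uprights at y = +-42 mm reach z = +20 mm; the base plate is 10 mm thick, x -180 to +90 mm, y +-85 mm.
- jar (a joint): Shaker angle about the hinge, rad. 0 (start, lower stop): it leans 35 deg from vertical, mouth up and to the hinge's -x side. Grows as the mouth swings on towards -x and down, to 2.0 (upper stop, mouth 60 deg below level). Stiff: 0.25 N m (2.5 N at the crossbar) turns it; it stays where it is left.
- jar_mouth (a point): Centre of the shaker's rim; z out of the mouth along the shaker's axis, y parallel to the hinge line. Clear straight tube, 45 mm outside, 39 mm inside, 120 mm long, rim 65 mm from the hinge. Outside the neck are two right-hand thread ridges, 0 to 90 deg and 180 to 270 deg, counted about z from the x axis.
- cap: Orange ribbed screw cap, black dots as perforations. 64 mm diameter, 26 mm tall, 40 g; origin at the centre of its open underside, z out through its top, white mark on top at +x. Two inner lugs, 18 deg wide, at 35 and 215 deg about z from its x axis, sit under the thread ridges. At the start its x axis is that of the shaker.
- cap_top (a point): Centre of the cap's perforated top, axes as the cap's. Turned counter-clockwise seen from outside, the cap is free once turned 67 deg from its start and until 133 deg: turn it about 85 to 100 deg. Less, and it cannot be pulled off. It then lifts straight off along z (22 mm to clear). It need not be raised while turning.
- bar_grip (a point): Grip point of the black crossbar that swings with the shaker: a round bar 12 mm thick, 65 mm free length, parallel to the hinge line, 100 mm from it and 98 mm to the hinge's +y side. At joint 0 its arm leans 55 deg from upright to the hinge's +x side and swings over the top to -x as the joint grows. It can turn between fingers.
- tray: Black square change tray fixed to the counter, 160 x 160 mm, rim 12 mm high, floor 5 mm thick; origin at the centre of its underside. Walls 5 mm thick.
- bowl: White round bowl standing loose on the stand's base plate below the mouth side, 150 mm across the rim, 50 mm high, 350 g; origin at the centre of its underside. Gumballs tipped from the shaker fall into it where it stands.
- ball0_center (a point): Centre of the red gumball, 20 mm across, 10 g, loose in the shaker at the start.
- ball1_center (a point): Centre of the green gumball, 20 mm across, 10 g, loose in the shaker at the start.
- ball2_center (a point): Centre of the yellow gumball, 20 mm across, 10 g, loose in the shaker at the start.
- ball3_center (a point): Centre of the blue gumball, 20 mm across, 10 g, loose in the shaker at the start.
- calculator: Black desk calculator lying on the counter, 150 x 110 x 18 mm; origin under its centre. Leave it alone.
- tea_box: Yellow and red tea box standing, 60 x 90 x 110 mm high; origin under its centre. Leave it alone.
- drink_can: Blue drink can standing, 66 mm across, 115 mm high; origin under its centre. Leave it alone.
Things that resemble listed ones, but are neither listed nor needed, are in the scene too. There is more than one size of the cap; the one meant has the size given above.

How it is judged:
On the way, in this order (a step that is already met when the one before it is completed fails the run):
1. the cap is off, more than 60 mm from the mouth, with the shaker still in its resting lean and all gumballs still in it (distance between cap and jar_mouth above 0.06 m and value of joint jar below 0.25 rad and z of each of ball0_center, ball1_center, ball2_center, ball3_center in the frame of jar_mouth below 0 m and x of ball0_center in the frame of jar_mouth between -0.025 and 0.025 m and distance between each of ball0_center, ball1_center, ball2_center, ball3_center and jar_mouth below 0.125 m and x of ball1_center in the frame of jar_mouth between -0.025 and 0.025 m and x of ball2_center in the frame of jar_mouth between -0.025 and 0.025 m and x of ball3_center in the frame of jar_mouth between -0.025 and 0.025 m), for 0.1 s.
2. the cap lies flat on the change tray, the shaker still in its resting lean (x of cap in the frame of tray between -0.055 and 0.055 m and y of cap in the frame of tray between -0.055 and 0.055 m and height (world z) of cap below 0.035 m and (angle between cap's own z axis and vertical below 0.15 rad or angle between cap's own z axis and vertical above 2.99 rad) and value of joint jar below 0.25 rad and linear speed of cap below 0.05 m/s), for 0.1 s.
At the end, for the whole second after the job is handed in: The cap lies flat (within 0.15 rad, either way up), still, its centre within 55 mm of the tray's centre along both sides; all four gumballs rest in the bowl (within 70 mm of its axis, below its rim), the bowl upright within 0.2 rad. The shaker may stay tipped or not (x of cap in the frame of tray between -0.055 and 0.055 m and y of cap in the frame of tray between -0.055 and 0.055 m and height (world z) of cap below 0.035 m and (angle between cap's own z axis and vertical below 0.15 rad or angle between cap's own z axis and vertical above 2.99 rad) and horizontal distance between each of ball0_center, ball1_center, ball2_center, ball3_center and bowl below 0.07 m and z of ball0_center in the frame of bowl between 0 and 0.05 m and linear speed of each of ball0, ball1, ball2, ball3 below 0.05 m/s and z of ball1_center in the frame of bowl between 0 and 0.05 m and z of ball2_center in the frame of bowl between 0 and 0.05 m and z of ball3_center in the frame of bowl between 0 and 0.05 m and linear speed of cap below 0.02 m/s and angle between bowl's own z axis and vertical below 0.2 rad); the robot touches nothing.
It fails at once if the calculator is moved more than 30 mm or tipped (distance of calculator from where it was at the start of the episode above 0.03 m or angle between calculator's own z axis and vertical above 0.5 rad).
It fails at once if the tea box is moved more than 30 mm or tipped (distance of tea_box from where it was at the start of the episode above 0.03 m or angle between tea_box's own z axis and vertical above 0.5 rad).
It fails at once if the drink can is moved more than 30 mm or tipped (distance of drink_can from where it was at the start of the episode above 0.03 m or angle between drink_can's own z axis and vertical above 0.5 rad).
It also fails if it takes over 64 s, if anything falls off the work surface, if the arm or the gripper's body presses on something with over 40 N, if the wrist force passes 120 N, or if a joint passes its speed limit or range.

## Working session

There is one attempt and no reset: what is moved stays moved. The work goes in short steps, Python scripts to look and compute and a tool call to move; the robot and the scene stay as the last step left them, time stands still between calls to the robot, and variables do not carry over. Pictures are saved under pics/ and viewed, at most 13 in all, crops included, and the job is handed in when it is done.

Besides the shell and the picture viewer there is one more tool, called after ">>>" by a JSON object that holds its "name" and its "arguments", one argument or row to a line. arm_command: Moves the arm, as the interface text tells. Its arguments: {"type":"object","properties":{"commands":{"type":"array","items":{"type":"number"}},"force":{"type":"number"}},"required":["commands"]}

```bash
mkdir -p pics; ls; python3 - <<'E'
from station import *
import cv2,numpy as np,pickle
o=get_obs();print({k:np.round(v,3) for k,v in o.items()})
d={n:read_camera(n) for n in("side","top")}
pickle.dump(d,open("v0.pkl","wb"))
for n in d: print(n,d[n]["camera_matrix"],np.round(d[n]["pose"],3))
cv2.imwrite("pics/a.png",cv2.resize(np.vstack([d["side"]["img"],d["top"]["img"]])[...,::-1],None,fx=.78,fy=.78))
cv2.imwrite("pics/side.png",cv2.resize(d["side"]["img"][...,::-1],(800,600)))
cv2.imwrite("pics/top.png",cv2.resize(d["top"]["img"][...,::-1],(800,600)))
E
```

```text
pics
{'t': np.float64(0.0), 'q': array([-1.347,  0.478,  0.022,  1.556, -0.011,  1.109, -0.083]), 'joint_vel': array([-0.001, -0.001,  0.001,  0.   ,  0.001,  0.   , -0.001]), 'joint_torque': array([-0.0000e+00, -5.9648e+01,  1.6080e+00, -2.8119e+01,  1.2000e-02,
        9.0000e-03,  0.0000e+00]), 'eef_pos': array([0.22 , 0.638, 0.23 ]), 'tool_rot': array([-0.   ,  0.165,  0.986, -0.001]), 'contact_force': array([ 0.175,  0.26 , -0.178]), 'torque': array([-0.032, -0.002, -0.024]), 'grasp_force': np.float64(0.0), 'gripper_width': np.float64(1.001)}
side [[426.6290595    0.         249.82987674]
 [  0.         426.6290595  199.98059415]
 [  0.           0.           1.        ]] [[ 0.686 -0.369  0.627 -0.217]
 [-0.727 -0.363  0.582 -0.729]
 [ 0.013 -0.856 -0.518  0.792]
 [ 0.     0.     0.     1.   ]]
top [[403.77163733   0.         250.16353587]
 [  0.         403.77163733 194.57302484]
 [  0.           0.           1.        ]] [[-1.000e-03 -9.960e-01  8.700e-02  5.130e-01]
 [-1.000e+00  3.000e-03  2.200e-02 -1.200e-02]
 [-2.200e-02 -8.700e-02 -9.960e-01  1.104e+00]
 [ 0.000e+00  0.000e+00  0.000e+00  1.000e+00]]
```

View pics/side.png

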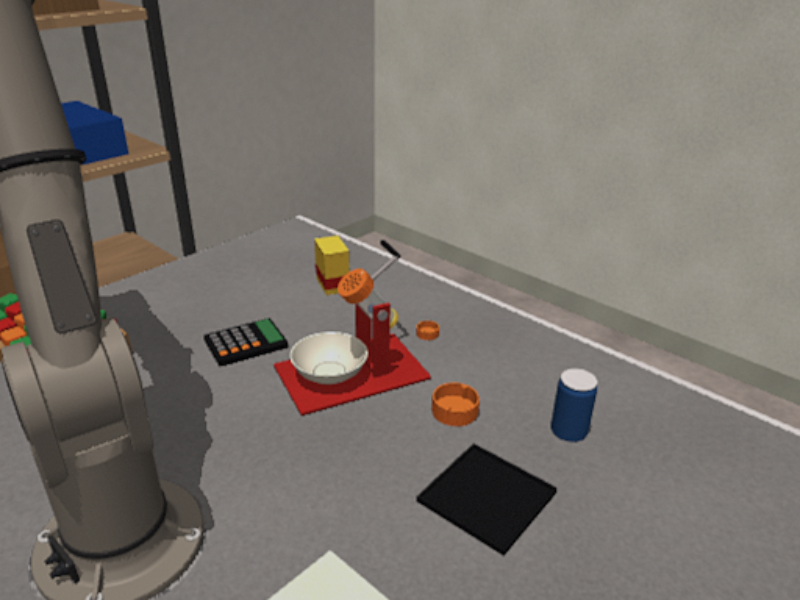

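View pics/top.png

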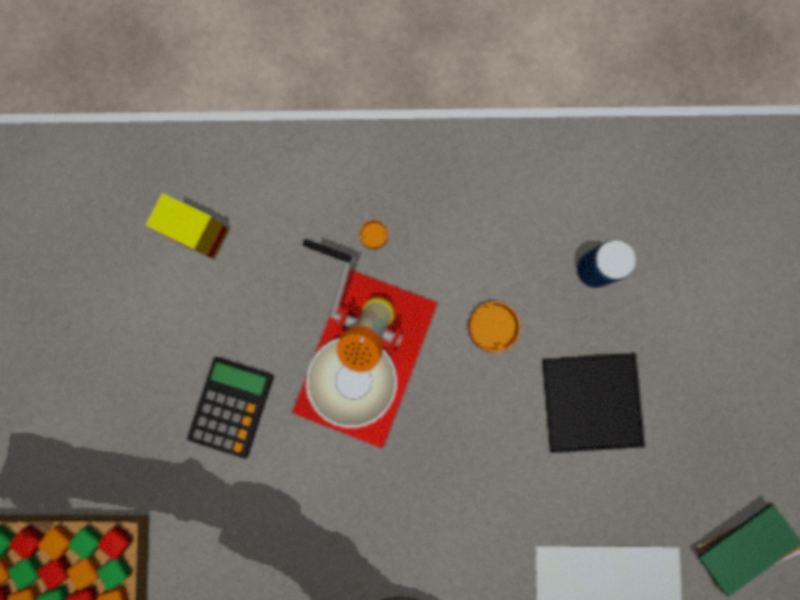

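The side and top views show three orange objects; pixels are from the 800x600 top picture. The dotted cap on the shaker is at (360,350), a large undotted ring is loose on the counter at (494,326), and a small cap is at (373,235). The one on the shaker fits, being perforated and screwed on. The red plate's corners are near (350,268), (437,302), (383,447) and (293,412), and the tray is at (594,402).

```bash
cat > h.py <<'E'
import numpy as np,cv2,pickle
from scipy.spatial.transform import Rotation as R
def ray(c,uv):
    K=c["camera_matrix"];T=c["pose"]
    d=T[:3,:3]@np.linalg.solve(K,[uv[0],uv[1],1.]);return T[:3,3],d/np.linalg.norm(d)
def onz(c,uv,z):
    o,d=ray(c,uv);return o+d*(z-o[2])/d[2]
def proj(c,P):
    T=c["pose"];p=T[:3,:3].T@(np.asarray(P)-T[:3,3]);u=c["camera_matrix"]@p;return u[:2]/u[2]
def meet(c1,u1,c2,u2):
    o,d=ray(c1,u1);p,e=ray(c2,u2)
    s=np.linalg.lstsq(np.c_[d,-e],p-o,rcond=None)[0];a,b=o+s[0]*d,p+s[1]*e
    return (a+b)/2,np.linalg.norm(a-b)
def blobs(m,mn=30):
    n,l,s,c=cv2.connectedComponentsWithStats(m.astype(np.uint8));return [(l==i,s[i],c[i]) for i in range(1,n) if s[i][4]>mn]
E
python3 - <<'E'
from h import *
d=pickle.load(open("v0.pkl","rb"))
t,s=d["top"],d["side"]
def hsv(c):return cv2.cvtColor(c["img"],cv2.COLOR_RGB2HSV).astype(int)
for n,c in d.items():
    h=hsv(c);H,S,V=h[...,0],h[...,1],h[...,2]
    for nm,m in (("orange",(H>7)&(H<18)&(S>170)&(V>110)),("red",((H<5)|(H>175))&(S>150)&(V>60)),("black",(V<30)),("white",(S<50)&(V>170))):
        for b in blobs(m,25): print(n,nm,b[1],np.round(b[2],1))
h=hsv(t);H,S,V=h[...,0],h[...,1],h[...,2]
m=((H<5)|(H>175))&(S>150)&(V>60)
m[:150]=0;m[300:]=0;m[:,:180]=0;m[:,300:]=0
pts=np.argwhere(m)[:,::-1].astype(np.float32)
P=np.array([onz(t,p,.01)[:2] for p in pts])
r=cv2.minAreaRect((P*1000).astype(np.float32));print("plate",r,cv2.boxPoints(r))
m=V<30
m[:200]=0;m[:,:330]=0
b=max(blobs(m),key=lambda b:b[1][4])
P=np.array([onz(t,p,.012)[:2] for p in np.argwhere(b[0])[:,::-1]])
r=cv2.minAreaRect((P*1000).astype(np.float32));print("tray",r)
E
```

```text
side orange [216 172  23  22 347] [227.1 182.6]
side orange [  0 200  17  21 166] [  8.6 211.4]
side orange [267 206  14  11 135] [273.3 211. ]
side orange [277 245  30  28 651] [291.1 258.4]
side red [202 170  16  15  74] [209.7 179.5]
side red [  0 193  14  20 132] [  6.1 202.6]
side red [ 175  194  100   72 2385] [229.3 236.4]
side black [  0  96  55  14 202] [ 32.4 101.4]
side black [244 154  12  11  31] [249.1 158.9]
side black [131 207  53  27 454] [156.2 222. ]
side black [ 267  285   89   70 3316] [311.7 318.2]
side black [ 42 319  65  38 154] [ 83.  344.7]
side black [ 33 362  18  11  64] [ 44.4 366.6]
side white [190 138  62  28 154] [221.6 151.5]
side white [255 165 257 114 896] [389.3 223.8]
side white [186 212  49  29 903] [208.8 226.2]
side white [359 236  23  14 242] [370.1 242.3]
side white [ 172  353   76   31 1242] [210.  372.8]
top orange [231 141  17  18 195] [238.9 149.7]
top orange [231 190  21   9  27] [240.3 192.7]
top orange [300 193  33  32 297] [317.  210.4]
top orange [216 209  29  28 628] [229.9 222.6]
top orange [ 24 337  20  24 264] [ 33.7 348. ]
top or
[... 448 characters left out ...]
8]
top black [195 155  29  11  70] [208.9 160.1]
top black [402 237   6  13  32] [404.7 242. ]
top black [403 249   6  15  33] [406.2 256.5]
top black [370 268  41  20  91] [395.3 282.3]
top white [   0   68  512   10 2552] [257.3  72.5]
top white [383 154  23  24 432] [394.  165.6]
top white [ 203  224   44   40 1084] [223.  246.1]
top white [ 344  350   91   34 3011] [388.5 366.9]
plate ((517.8819580078125, 57.936485290527344), (167.8153533935547, 267.3454284667969), 68.97584533691406) [[363.0051    27.571236]
 [612.55316  -68.34201 ]
 [672.7588    88.301735]
 [423.21075  184.21498 ]]
tray ((371.3691101074219, -364.1185302734375), (39.4494743347168, 115.33120727539062), 24.947683334350586)
```

```bash
python3 - <<'E'
from h import *
d=pickle.load(open("v0.pkl","rb"));t,s=d["top"],d["side"]
a=np.radians(-21.0);hx=np.array([np.cos(a),np.sin(a),0]);hy=np.array([-np.sin(a),np.cos(a),0]);z=np.array([0,0,1.])
hg=np.array([.5179,.0579,0])+.045*hx;hg[2]=.15
ax=-np.sin(np.radians(35))*hx+np.cos(np.radians(35))*z
print("hinge",hg,"axis",ax)
for L in (.065,.069,.075): print(L,hg+L*ax,proj(t,hg+L*ax),proj(s,hg+L*ax))
bar=hg+.098*hy+.1*(np.sin(np.radians(55))*hx+np.cos(np.radians(55))*z)
print("bar",bar,proj(t,bar),proj(s,bar),"tri",meet(t,(208.9,160.1),s,(249.1,158.9)))
V=t["img"].max(2).astype(int)
m=V<48
m[:215]=0;m[300:]=0;m[:,:335]=0;m[:,420:]=0
c=max(blobs(m),key=lambda b:b[1][4]);print(c[1:])
P=np.array([onz(t,p,.010)[:2] for p in np.argwhere(c[0])[:,::-1]])
print("tray",cv2.minAreaRect((P*1000).astype(np.float32)))
# enlarge cap in both
A=cv2.resize(t["img"][140:270,170:300],(400,400),interpolation=2);B=cv2.resize(s["img"][140:270,170:300],(400,400),interpolation=2)
cv2.imwrite("pics/crop.png",np.hstack([A,B])[...,::-1])
E
```

```text
hinge [0.55991112 0.04177344 0.15      ] axis [-0.53547973  0.20555141  0.81915204]
0.065 [0.52510494 0.05513428 0.20324488] [229.07244333 224.74628574] [226.01258628 180.77499614]
0.069 [0.52296302 0.05595649 0.20652149] [228.58954338 225.69521506] [225.25712669 179.92888678]
0.075 [0.51975014 0.0571898  0.2114364 ] [227.85821924 227.13231385] [224.11799411 178.6530664 ]
bar [0.67150561 0.10390854 0.20735764] [207.53671646 159.58758071] [248.74380033 158.59601024] tri (array([0.67014085, 0.10087229, 0.2077983 ]), np.float64(0.00029927294167364044))
(array([ 348,  227,   64,   62, 3522], dtype=int32), array([379.23452584, 257.46706417]))
tray ((440.71734619140625, -331.43524169921875), (156.9118194580078, 157.34121704101562), 3.6376328468322754)
```

View pics/crop.png

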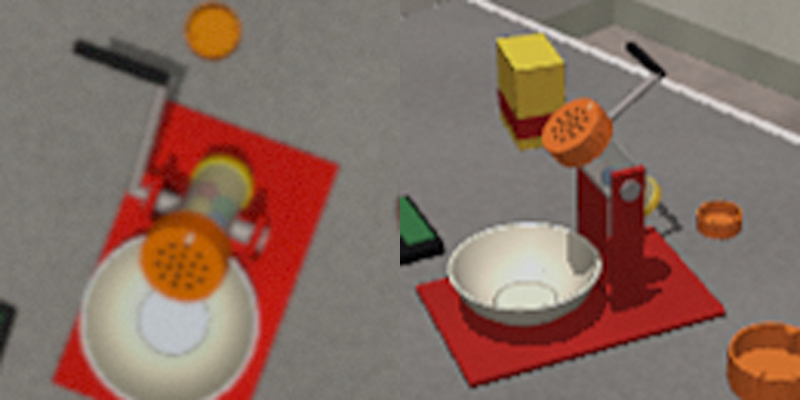

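The crop confirms the shaker's cap: black dots, a white mark on the uphill side, and dot centres at about top (229,226) and side (226,180) in camera pixels. It agrees with the modelled axis to about 1 mm.

```bash
cat >> h.py <<'E'
a_=np.radians(-21.0);hx=np.array([np.cos(a_),np.sin(a_),0]);hy=np.array([-np.sin(a_),np.cos(a_),0]);uz=np.array([0,0,1.])
hg=np.array([.559,.0408,.15])
ax=-np.sin(np.radians(35))*hx+np.cos(np.radians(35))*uz
def tool(z,y,yaw=0):
    z=z/np.linalg.norm(z);y=y-z*(y@z);y/=np.linalg.norm(y)
    return R.from_matrix(np.c_[np.cross(y,z),y,z])*R.from_euler("z",yaw,degrees=True)
def cur():
    from station import get_obs
    o=get_obs();q=o["tool_rot"];return o,np.array(o["eef_pos"]),R.from_quat([*q[1:],q[0]])
def rel(p,r):
    o,p0,r0=cur()
    print("t",round(float(o["t"]),2),"q",np.round(o["q"],2),"tcp",np.round(p0,4),"F",np.round(o["contact_force"],1),"w",round(float(o["gripper_width"]),3))
    print("shift mm",np.round(r0.inv().apply(p-p0)*1000,1),"turn",np.round((r0.inv()*r).as_rotvec(degrees=True),1))
E
python3 - <<'E'
from h import *
rel(hg+.13*ax,tool(-ax,hy))
E
```

```text
t 0.1 q [-1.35  0.48  0.02  1.56 -0.01  1.11 -0.08] tcp [0.2197 0.6377 0.2304] F [ 0.1 -0.  -0.1] w 0.998
shift mm [-440.7 -451.3  -25.3] turn [  0.5 -35.    2. ]
```

>>> {"name": "arm_command", "arguments": {
  "commands": [-0.03,-0.03,-0.02,0,0,0,1,-0.06,-0.06,-0.03,0,0,0,1,-0.09,-0.09,-0.04,0,0,0,1,-0.12,-0.12,-0.05,0,0,0,1,-0.15,-0.15,-0.06,0,0,0,1,-0.18,-0.18,-0.06,0,-5,0,1,-0.21,-0.21,-0.06,0,-10,0,1,-0.24,-0.24,-0.06,0,-15,0,1]
}}

```text
t: 0.9
eef_pos: [0.3694, 0.3313, 0.2914]
tool_rot: [0.13, 0.164, 0.978, -0.022]
contact_force: [-0.2, -1.0, -0.3]
gripper_width: 0.996
grasp_force: 0.0
```

```bash
python3 - <<'E'
from h import *
rel(hg+.13*ax,tool(-ax,hy))
E
```

```text
t 0.9 q [-1.15  0.07  0.12  1.99  0.29  1.04  0.07] tcp [0.3694 0.3313 0.2914] F [-0.2 -1.  -0.3] w 0.996
shift mm [-183.3 -210.2   85.9] turn [  0.9 -19.8   1.8]
```

>>> {"name": "arm_command", "arguments": {
  "commands": [-0.03,-0.035,0.01,0,-3,0,1,-0.06,-0.07,0.02,0,-6,0,1,-0.09,-0.105,0.035,0,-9,0,1,-0.12,-0.14,0.05,0,-12,1,1,-0.15,-0.175,0.065,0.5,-16,1,1,-0.183,-0.21,0.086,0.9,-19.8,1.8,1,-0.183,-0.21,0.086,0.9,-19.8,1.8,1]
}}

```text
t: 1.6
eef_pos: [0.4868, 0.0634, 0.253]
tool_rot: [0.293, 0.177, 0.938, -0.058]
contact_force: [-0.4, 0.1, 0.2]
gripper_width: 0.999
grasp_force: 0.0
```

```bash
python3 - <<'E'
from h import *
from station import *
rel(hg+.13*ax,tool(-ax,hy))
c=read_camera("wrist");pickle.dump(c,open("w1.pkl","wb"))
print(proj(c,hg+.069*ax),proj(c,hg+.043*ax),np.linalg.norm(c["pose"][:3,3]-hg))
cv2.imwrite("pics/w1.png",c["img"][...,::-1])
E
```

```text
t 1.6 q [-0.91 -0.07  0.31  2.34  0.87  0.7  -0.03] tcp [0.4868 0.0634 0.253 ] F [-0.4  0.1  0.2] w 0.999
shift mm [-2.7  4.7 -2.4] turn [-0.5 -0.3 -0.2]
[258.96530571 215.84429392] [258.56251415 204.79153739] 0.2811219372435285
```

View pics/w1.png

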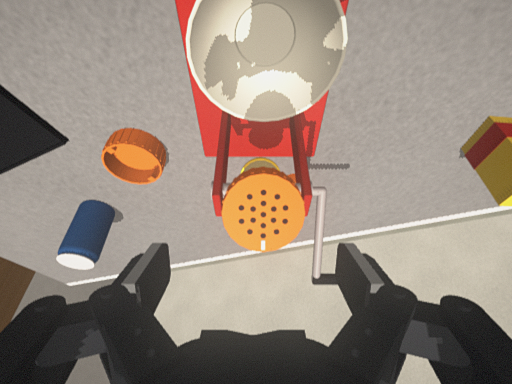

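The wrist view shows the cap face with its dots centred near (263,215), predicted (259,216); its white mark is at (263,244). I'll refine the lateral offset from the disc.

```bash
python3 - <<'E'
from h import *
c=pickle.load(open("w1.pkl","rb"))
h=cv2.cvtColor(c["img"],cv2.COLOR_RGB2HSV).astype(int)
m=(h[...,0]>7)&(h[...,0]<22)&(h[...,1]>130)&(h[...,2]>235)
m[:150]=0;m[:,:190]=0;m[260:]=0;m[:,330:]=0
b=max(blobs(m),key=lambda b:b[1][4])
k=cv2.convexHull(np.argwhere(b[0])[:,::-1].astype(np.int32))
e=cv2.fitEllipse(k);print(b[1],e,c["camera_matrix"][0,0])
o,d=ray(c,e[0])
jx=np.cross(hy,ax)
for L in(.067,.069,.073):
    p0=hg+L*ax;q=o+d*((p0-o)@ax)/(d@ax);print(L,"off jx,hy mm",(q-p0)@jx*1e3,(q-p0)@hy*1e3,"expected diam px",c["camera_matrix"][0,0]*.064/((p0-o)@c["pose"][:3,2]))
rel(hg+.13*ax,tool(-ax,hy))
E
```

```text
[ 222  174   83   78 4408] ((262.9259033203125, 212.38458251953125), (77.11064147949219, 82.67381286621094), 86.7003402709961) 283.6436772621886
0.067 off jx,hy mm -2.0507207661763904 3.037394475000341 expected diam px 83.7144197845921
0.069 off jx,hy mm -2.790793670323599 2.9787503452117883 expected diam px 84.46089288565283
0.073 off jx,hy mm -4.270939478617868 2.8614620856347757 expected diam px 85.99450161056757
t 1.65 q [-0.91 -0.07  0.31  2.34  0.87  0.7  -0.03] tcp [0.4873 0.0662 0.254 ] F [ 0.2  0.3 -0. ] w 1.003
shift mm [-2.6  2.  -1.2] turn [-0.3 -0.3 -0.1]
```

```bash
sed -i 's/hg=np.array(\[.559,.0408/hg=np.array([.5588,.0431/' h.py; python3 - <<'E'
from h import *
rel(hg+.037*ax,tool(-ax,hy))
E
```

```text
t 1.65 q [-0.91 -0.07  0.31  2.34  0.87  0.7  -0.03] tcp [0.4873 0.0662 0.254 ] F [ 0.2  0.3 -0. ] w 1.003
shift mm [-2.2  4.6 91.2] turn [-0.3 -0.3 -0.1]
```

>>> {"name": "arm_command", "arguments": {
  "commands": [-0.002,0.0045,0.01,-0.3,-0.3,0,1,-0.002,0.0045,0.03,-0.3,-0.3,0,1,-0.002,0.0045,0.05,-0.3,-0.3,0,1,-0.002,0.0045,0.07,-0.3,-0.3,0,1,-0.002,0.0045,0.085,-0.3,-0.3,0,1,-0.002,0.0045,0.091,-0.3,-0.3,0,1,-0.002,0.0045,0.091,-0.3,-0.3,0,1]
}}

```text
t: 2.35
eef_pos: [0.5401, 0.0553, 0.1817]
tool_rot: [0.297, 0.172, 0.938, -0.053]
contact_force: [0.3, -0.6, -1.3]
gripper_width: 0.997
grasp_force: 0.0
```

```bash
python3 - <<'E'
from h import *
from station import *
rel(hg+.037*ax,tool(-ax,hy))
w=read_camera("wrist")["img"];s=read_camera("side")["img"]
cv2.imwrite("pics/w2.png",np.hstack([cv2.resize(w,(400,300)),cv2.resize(s[120:270,130:330],(400,300))])[...,::-1])
E
```

```text
t 2.35 q [-0.84  0.16  0.39  2.34  1.07  0.43 -0.21] tcp [0.5401 0.0553 0.1817] F [ 0.3 -0.6 -1.3] w 0.997
shift mm [ 0.3 -4.7  1.5] turn [0.2 0.1 0.1]
```

View pics/w2.png

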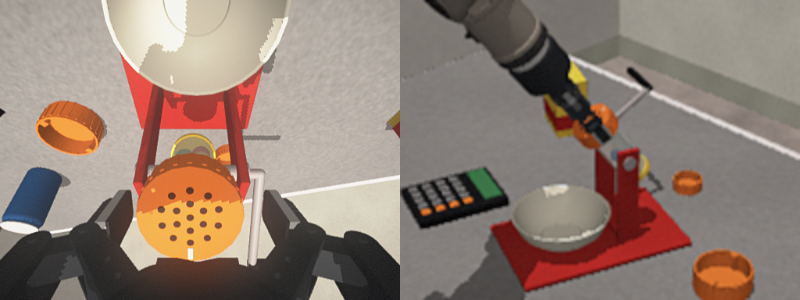

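The wrist crop shows the cap centred about 2 mm to the left between the fingers, and the side crop shows the fingers straddling the cap clear of the uprights. I'll shift slightly and grip.

>>> {"name": "arm_command", "arguments": {
  "commands": [0,-0.003,0.001,0.2,0,0,1,0,-0.003,0.001,0.2,0,0,0.6,0,-0.003,0.001,0.2,0,0,0.6,0,-0.003,0.001,0.2,0,0,0.5,0,-0.003,0.001,0.2,0,0,0.5,0,-0.003,0.001,0.2,0,0,0.5],
  "force": 40
}}

```text
t: 3.05
eef_pos: [0.5393, 0.0518, 0.1818]
tool_rot: [0.297, 0.174, 0.937, -0.054]
contact_force: [-8.4, 0.4, 9.8]
gripper_width: 0.746
grasp_force: 40.7
```

>>> {"name": "arm_command", "arguments": {
  "commands": [0,0,-0.001,0,0,-6,0.5,0,0,-0.001,0,0,-12,0.5,0,0,-0.001,0,0,-18,0.5,0,0,-0.001,0,0,-24,0.5,0,0,-0.001,0,0,-30,0.5,0,0,-0.001,0,0,-35,0.5,0,0,-0.001,0,0,-40,0.5,0,0,-0.001,0,0,-40,0.5],
  "force": 60
}}

```text
t: 3.85
eef_pos: [0.5389, 0.0519, 0.1822]
tool_rot: [0.26, -0.158, 0.94, -0.153]
contact_force: [-0.7, 0.4, -0.1]
gripper_width: 0.738
grasp_force: 65.4
```

```bash
python3 - <<'E'
from h import *
o=cur()[0];print(o["torque"],o["grasp_force"])
rel(hg+.037*ax,tool(-ax,hy,-94))
E
```

```text
[0.1583238  0.52233511 0.00390722] 65.38524412138031
t 3.85 q [-0.79  0.16  0.34  2.34  1.08  0.44  0.48] tcp [0.5389 0.0519 0.1822] F [-0.7  0.4 -0.1] w 0.738
shift mm [ 1.3 -0.4  1.9] turn [ -0.1   0.1 -54. ]
```

>>> {"name": "arm_command", "arguments": {
  "commands": [0,0,0,0,0,-7,0.5,0,0,0,0,0,-14,0.5,0,0,0,0,0,-21,0.5,0,0,0,0,0,-28,0.5,0,0,0,0,0,-35,0.5,0,0,0,0,0,-42,0.5,0,0,0,0,0,-48,0.5,0,0,0,0,0,-54,0.5]
}}

```text
t: 4.65
eef_pos: [0.5389, 0.0507, 0.1823]
tool_rot: [0.162, -0.567, 0.766, -0.255]
contact_force: [-0.2, -3.6, 0.8]
gripper_width: 0.741
grasp_force: 65.5
```

>>> {"name": "arm_command", "arguments": {
  "commands": [0,0,0,0,0,0,0.5,0,0,0,0,0,0,0.5]
}}

```text
t: 4.85
eef_pos: [0.5391, 0.051, 0.1823]
tool_rot: [0.163, -0.565, 0.768, -0.254]
contact_force: [-0.2, -3.9, 1.9]
gripper_width: 0.74
grasp_force: 65.5
```

```bash
python3 - <<'E'
from h import *
from station import *
rel(hg+.13*ax,tool(-ax,hy,-94))
w=read_camera("wrist")["img"];s=read_camera("side")["img"]
cv2.imwrite("pics/w3.png",np.hstack([cv2.resize(w,(400,300)),cv2.resize(s[120:270,130:330],(400,300))])[...,::-1])
E
```

```text
t 4.85 q [-0.72  0.16  0.27  2.33  1.1   0.45  1.41] tcp [0.5391 0.051  0.1823] F [-0.2 -3.9  1.9] w 0.74
shift mm [  0.3   0.9 -91.3] turn [-0.1 -0.  -0.3]
```

View pics/w3.png

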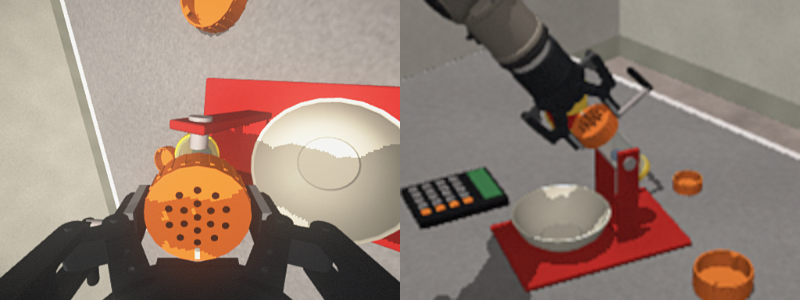

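The white mark stays at the bottom of the wrist crop, at (197,255), so the cap turned with the gripper (about 94°). Now I'll lift it along the axis.

>>> {"name": "arm_command", "arguments": {
  "commands": [0,0,-0.005,0,0,0,0.5,0,0,-0.012,0,0,0,0.5,0,0,-0.02,0,0,0,0.5,0,0,-0.03,0,0,0,0.5,0,0,-0.04,0,0,0,0.5,0,0,-0.055,0,0,0,0.5,0,0,-0.07,0,0,0,0.5,0,0,-0.085,0,0,0,0.5]
}}

```text
t: 5.75
eef_pos: [0.4925, 0.0704, 0.2522]
tool_rot: [0.163, -0.568, 0.766, -0.254]
contact_force: [0.0, -0.1, -0.1]
gripper_width: 0.737
grasp_force: 66.4
```

```bash
python3 - <<'E'
from h import *
from station import *
tray=np.array([.4415,-.3315,.15])
rel(tray,tool(-uz,hy,-94))
for n in("side","wrist"): pickle.dump(read_camera(n),open(f"x_{n}.pkl","wb"))
s=pickle.load(open("x_side.pkl","rb"))["img"];w=pickle.load(open("x_wrist.pkl","rb"))["img"]
cv2.imwrite("pics/w4.png",np.hstack([cv2.resize(w,(400,300)),cv2.resize(s[120:270,130:330],(400,300))])[...,::-1])
E
```

```text
t 5.75 q [-0.78 -0.05  0.19  2.33  0.87  0.67  1.6 ] tcp [0.4925 0.0704 0.2522] F [ 0.  -0.1 -0.1] w 0.737
shift mm [394.3   7.6 138.1] turn [-35.   -2.3   0.1]
```

View pics/w4.png

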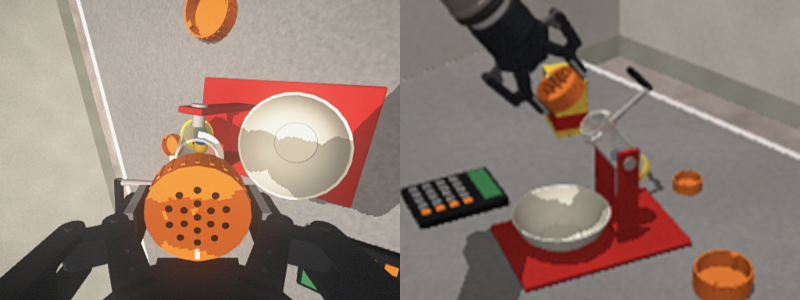

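The cap is off and in the gripper, and the open mouth is visible at crop (593,127). Now to the tray.

>>> {"name": "arm_command", "arguments": {
  "commands": [0.03,0,-0.02,0,0,0,0.5,0.07,0,-0.02,-3,0,0,0.5,0.11,0,-0.01,-6,0,0,0.5,0.15,0.002,0.0,-10,-0.5,0,0.5,0.19,0.003,0.02,-15,-1,0,0.5,0.23,0.004,0.04,-20,-1,0,0.5,0.27,0.005,0.06,-25,-1.5,0,0.5,0.31,0.006,0.08,-30,-2,0,0.5]
}}

```text
t: 6.65
eef_pos: [0.4351, -0.1651, 0.2365]
tool_rot: [0.056, -0.589, 0.8, -0.093]
contact_force: [-1.1, 1.3, 2.4]
gripper_width: 0.738
grasp_force: 66.5
```

```bash
python3 - <<'E'
from h import *
rel(np.array([.4415,-.3315,.06]),tool(-uz,hy,-94))
E
```

```text
t 6.65 q [-1.08 -0.2   1.2   2.23  0.34  0.8   2.76] tcp [ 0.4351 -0.1651  0.2365] F [-1.1  1.3  2.4] w 0.738
shift mm [153.4 -15.8 187.4] turn [-12.5  -1.2  -0.3]
```

>>> {"name": "arm_command", "arguments": {
  "commands": [0.005,0,0.0,0,0,8,0.5,0.01,0,0.01,0,0,16,0.5,0.03,-0.002,0.02,0,0,24,0.5,0.05,-0.004,0.03,0,0,32,0.5,0.07,-0.006,0.04,0,0,40,0.5,0.09,-0.008,0.05,0,0,48,0.5,0.11,-0.01,0.06,0,0,56,0.5,0.13,-0.012,0.07,0,0,64,0.5]
}}

```text
t: 7.45
eef_pos: [0.4235, -0.2963, 0.1722]
tool_rot: [0.095, -0.168, 0.98, -0.057]
contact_force: [0.8, 0.3, 0.3]
gripper_width: 0.737
grasp_force: 66.5
```

```bash
python3 - <<'E'
from h import *
for yaw in(-30,0): rel(np.array([.4415,-.3315,.06]),tool(-uz,hy,yaw))
E
```

```text
t 7.45 q [-0.32  0.28  0.98  2.19 -0.51  0.63  2.92] tcp [ 0.4235 -0.2963  0.1722] F [0.8 0.3 0.3] w 0.737
shift mm [ 13.9 -22.7 116. ] turn [-7.3 10.3 10.4]
t 7.45 q [-0.32  0.28  0.98  2.19 -0.51  0.63  2.92] tcp [ 0.4235 -0.2963  0.1722] F [0.8 0.3 0.3] w 0.737
shift mm [ 13.9 -22.7 116. ] turn [-4.5 12.1 40.3]
```

>>> {"name": "arm_command", "arguments": {
  "commands": [0.003,-0.005,0.01,-1,2,7,0.5,0.006,-0.01,0.02,-2,4,14,0.5,0.01,-0.015,0.03,-3,7,21,0.5,0.014,-0.02,0.04,-4,9,28,0.5,0.014,-0.0225,0.055,-4.5,11,34,0.5,0.014,-0.0225,0.07,-4.5,12,40,0.5,0.014,-0.0225,0.08,-4.5,12.1,40.3,0.5,0.014,-0.0225,0.08,-4.5,12.1,40.3,0.5]
}}

```text
t: 8.25
eef_pos: [0.4333, -0.3276, 0.0948]
tool_rot: [-0.001, 0.179, 0.984, -0.0]
contact_force: [0.2, 0.6, 0.4]
gripper_width: 0.734
grasp_force: 66.5
```

```bash
python3 - <<'E'
from h import *
from station import *
rel(np.array([.4415,-.3315,.02]),tool(-uz,hy,0))
s=read_camera("side");w=read_camera("wrist")
u=proj(s,[.44,-.33,.05]).astype(int);print(u)
s=s["img"][u[1]-75:u[1]+75,u[0]-100:u[0]+100]
cv2.imwrite("pics/w5.png",np.hstack([cv2.resize(w["img"],(400,300)),cv2.resize(s,(400,300))])[...,::-1])
E
```

```text
t 8.25 q [-0.19  0.67  1.    2.03 -0.75  0.86  2.45] tcp [ 0.4333 -0.3276  0.0948] F [0.2 0.6 0.4] w 0.734
shift mm [-9.2 -0.7 74.8] turn [-0.1 -0.1  0.3]
[312 302]
```

View pics/w5.png

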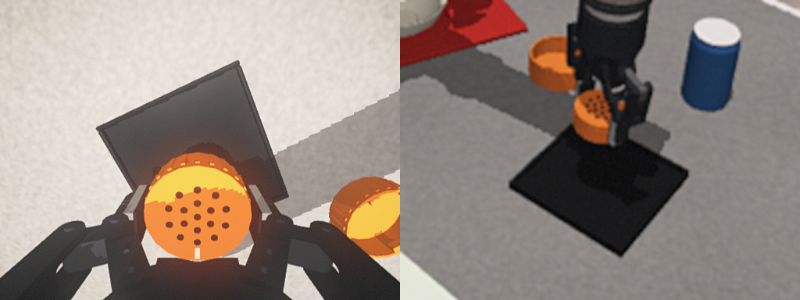

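The cap hangs level over the tray: in the side crop it is at (597,115) and the tray centre is at (600,193). Lowering.

>>> {"name": "arm_command", "arguments": {
  "commands": [-0.005,0,0.02,0,0,0,0.5,-0.009,0,0.04,0,0,0,0.5,-0.009,0,0.055,0,0,0,0.5,-0.009,0,0.07,0,0,0,0.5,-0.009,0,0.077,0,0,0,0.5,-0.009,0,0.08,0,0,0,0.5,-0.009,0,0.08,0,0,0,0.5]
}}

```text
t: 9.05
eef_pos: [0.4422, -0.3314, 0.0164]
tool_rot: [0.0, 0.181, 0.984, -0.0]
contact_force: [-0.6, 0.6, 0.1]
gripper_width: 0.735
grasp_force: 66.5
```

>>> {"name": "arm_command", "arguments": {
  "commands": [0,0,0.002,0,0,0,0.5,0,0,0.003,0,0,0,0.5,0,0,0.003,0,0,0,0.5]
}}

```text
t: 9.35
eef_pos: [0.4425, -0.3313, 0.0135]
tool_rot: [0.001, 0.181, 0.984, -0.0]
contact_force: [-0.4, -0.0, -0.2]
gripper_width: 0.738
grasp_force: 66.5
```

>>> {"name": "arm_command", "arguments": {
  "commands": [0,0,0.002,0,0,0,0.5,0,0,0.004,0,0,0,0.5,0,0,0.006,0,0,0,0.5,0,0,0.006,0,0,0,0.5]
}}

```text
t: 9.75
eef_pos: [0.4422, -0.3311, 0.007]
tool_rot: [0.0, 0.181, 0.984, 0.0]
contact_force: [0.6, 0.4, -0.4]
gripper_width: 0.741
grasp_force: 66.5
```

>>> {"name": "arm_command", "arguments": {
  "commands": [0,0,0.002,0,0,0,0.5,0,0,0.004,0,0,0,0.5,0,0,0.004,0,0,0,0.5]
}}

```text
t: 10.05
eef_pos: [0.4422, -0.3311, 0.0031]
tool_rot: [0.0, 0.181, 0.984, 0.0]
contact_force: [-0.2, -0.1, -0.4]
gripper_width: 0.736
grasp_force: 66.5
```

>>> {"name": "arm_command", "arguments": {
  "commands": [0,0,0.001,0,0,0,0.5,0,0,0.002,0,0,0,0.5,0,0,0.003,0,0,0,0.5,0,0,0.003,0,0,0,0.5]
}}

```text
t: 10.45
eef_pos: [0.4425, -0.3314, 0.0021]
tool_rot: [0.001, 0.181, 0.983, 0.001]
contact_force: [-4.1, 5.9, 21.3]
gripper_width: 0.739
grasp_force: 68.0
```

>>> {"name": "arm_command", "arguments": {
  "commands": [0,0,-0.002,0,0,0,0.5,0,0,-0.002,0,0,0,0.9,0,0,-0.002,0,0,0,1,0,0,-0.002,0,0,0,1,0,0,-0.02,0,0,0,1,0,0,-0.05,0,0,0,1,0,0,-0.09,0,0,0,1,0,0,-0.13,0,0,0,1],
  "force": 20
}}

```text
t: 11.25
eef_pos: [0.4417, -0.331, 0.1312]
tool_rot: [-0.0, 0.181, 0.983, -0.0]
contact_force: [0.8, -0.3, 0.4]
gripper_width: 1.0
grasp_force: 0.0
```

```bash
python3 - <<'E'
from h import *
from station import *
ba=.1*(np.sin(np.radians(55))*hx+np.cos(np.radians(55))*uz)
bar=hg+.098*hy+ba;print("bar",bar)
rel(bar+.12*uz,tool(-uz,hx))
t=read_camera("top");s=read_camera("side");pickle.dump((t,s),open("v2.pkl","wb"))
for c in(t,s):
    h=cv2.cvtColor(c["img"],cv2.COLOR_RGB2HSV).astype(int);m=(h[...,0]>7)&(h[...,0]<18)&(h[...,1]>170)&(h[...,2]>110)
    for b in blobs(m,100): print(b[1],b[2])
    print("exp",proj(c,[.4415,-.3315,.031]))
    m=h[...,2]<30;print([ (b[1],b[2]) for b in blobs(m,25) if b[1][0]<270 and b[1][0]>180 and b[1][1]<200])
u=proj(s,[.44,-.33,.05]).astype(int);s=s["img"][u[1]-75:u[1]+75,u[0]-100:u[0]+100];a=t["img"][130:280,190:390]
cv2.imwrite("pics/w6.png",np.hstack([cv2.resize(a,(400,300)),cv2.resize(s,(400,300))])[...,::-1])
E
```

```text
bar [0.67039449 0.1052351  0.20735764]
t 11.25 q [-0.23  0.64  1.05  1.99 -0.7   0.93  2.4 ] tcp [ 0.4417 -0.331   0.1312] F [ 0.8 -0.3  0.4] w 1.0
shift mm [ -58.3  489.1 -196.3] turn [-0.  -0.  90.1]
[231 141  17  18 195] [238.70769231 149.87179487]
[300 193  33  32 331] [317.21148036 210.91540785]
[ 24 337  20  23 261] [ 33.74329502 347.8045977 ]
[ 40 358  23  20 266] [ 51.77819549 367.2593985 ]
exp [381.56613121 257.45437958]
[(array([195, 155,  20,   9,  36], dtype=int32), array([204.5       , 158.69444444]))]
[  0 179  40  41 365] [ 20.40821918 197.07123288]
[267 206  14  11 140] [273.42142857 211.01428571]
[277 245  29  28 638] [290.5015674 258.5862069]
[299 299  28  27 567] [312.08818342 312.29276896]
exp [312.71509953 308.25175182]
[(array([184,   4,  40,  46, 206], dtype=int32), array([197.61650485,  28.58737864])), (array([244, 154,  11,   9,  27], dtype=int32), array([248.48148148, 158.25925926]))]
```

View pics/w6.png

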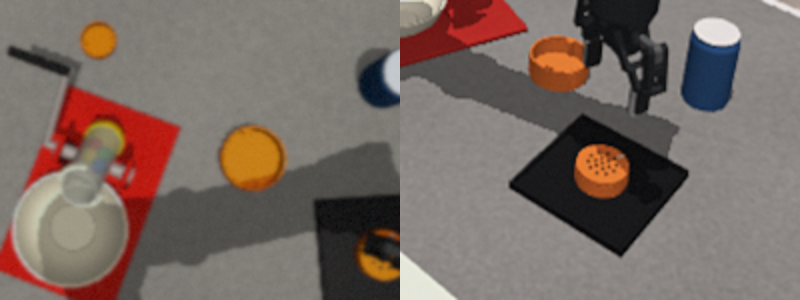

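The crops show the cap flat, top up, at the middle of the tray (602,172). The shaker is still in its lean with the balls inside, and the bar is unmoved at top pixel (205,159). Going to the crossbar now.

>>> {"name": "arm_command", "arguments": {
  "commands": [-0.005,0.02,-0.045,0,0,8,1,-0.01,0.06,-0.08,0,0,16,1,-0.015,0.1,-0.11,0,0,24,1,-0.02,0.14,-0.14,0,0,32,1,-0.025,0.18,-0.17,0,0,40,1,-0.03,0.22,-0.19,0,0,48,1,-0.035,0.265,-0.2,0,0,56,1,-0.04,0.31,-0.2,0,0,64,1]
}}

```text
t: 12.15
eef_pos: [0.5885, -0.0587, 0.3316]
tool_rot: [0.001, 0.673, 0.74, 0.001]
contact_force: [-0.0, -0.4, -0.1]
gripper_width: 1.004
grasp_force: 0.0
```

```bash
cat >> h.py <<'E'
def bar(j,r=.1):
    a=np.radians(55)-j;return hg+.098*hy+r*(np.sin(a)*hx+np.cos(a)*uz)
E
python3 - <<'E'
from h import *
rel(bar(0)+.1*uz,tool(-uz,hx))
E
```

```text
t 12.15 q [-0.91  0.63  1.43  1.69 -0.64  1.39  0.72] tcp [ 0.5885 -0.0587  0.3316] F [-0.  -0.4 -0.1] w 1.004
shift mm [155.4  97.   24.6] turn [ 0.2 -0.1 26.4]
```

>>> {"name": "arm_command", "arguments": {
  "commands": [0.03,0.02,0,0,0,6,1,0.06,0.038,0,0,0,12,1,0.09,0.056,0,0,0,18,1,0.12,0.075,0,0,0,24,1,0.145,0.09,0.01,0,0,26.4,1,0.155,0.097,0.024,0,0,26.4,1,0.155,0.097,0.024,0,0,26.4,1]
}}

```text
t: 12.85
eef_pos: [0.6678, 0.1063, 0.3025]
tool_rot: [-0.001, 0.821, 0.571, -0.002]
contact_force: [-0.1, -0.5, -0.6]
gripper_width: 0.997
grasp_force: 0.0
```

```bash
python3 - <<'E'
from h import *
from station import *
rel(bar(0)-.018*uz,tool(-uz,hx))
w=read_camera("wrist");print(proj(w,bar(0)),proj(w,bar(0)-.0325*hy),proj(w,bar(0)+.0325*hy))
cv2.imwrite("pics/w7.png",w["img"][...,::-1])
E
```

```text
t 12.85 q [-0.99  0.84  1.4   1.51 -0.83  1.49  0.07] tcp [0.6678 0.1063 0.3025] F [-0.1 -0.5 -0.6] w 0.997
shift mm [1.000e-01 3.100e+00 1.132e+02] turn [-0.2  0.1  0.7]
[256.8310794  196.75904619] [256.24459941 230.91598658] [257.46414732 159.8887971 ]
```

View pics/w7.png

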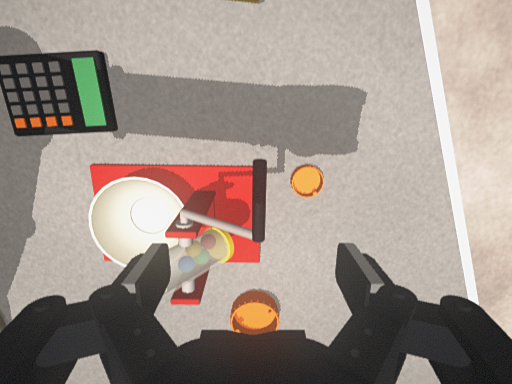

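The wrist view shows the bar as a black line from (260,160) to (258,241), predicted column 256, so it is about 1–2 mm to +y tool. Descending and gripping.

>>> {"name": "arm_command", "arguments": {
  "commands": [0,0.002,0.03,0,0,0.7,1,0,0.004,0.06,0,0,0.7,1,0,0.004,0.085,0,0,0.7,1,0,0.004,0.105,0,0,0.7,1,0,0.004,0.113,0,0,0.7,1,0,0.004,0.113,0,0,0.7,0.3,0,0.004,0.113,0,0,0.7,0.05,0,0.004,0.113,0,0,0.7,0.05],
  "force": 25
}}

```text
t: 13.7
eef_pos: [0.6729, 0.1026, 0.1947]
tool_rot: [0.001, 0.825, 0.565, 0.001]
contact_force: [-0.6, -1.2, 0.0]
gripper_width: 0.516
grasp_force: 0.0
```

>>> {"name": "arm_command", "arguments": {
  "commands": [0,0,0,0,0,0,0.05,0,0,0,0,0,0,0.05,0,0,0,0,0,0,0.05]
}}

```text
t: 14.0
eef_pos: [0.6723, 0.1031, 0.1937]
tool_rot: [0.0, 0.825, 0.565, 0.0]
contact_force: [-1.6, 0.5, 1.3]
gripper_width: 0.13
grasp_force: 24.4
```

```bash
python3 - <<'E'
from h import *
rel(bar(0)-.018*uz,tool(-uz,hx))
for k in range(0,9): 
    d=bar(.125*k*2)-bar(0);print(round(.25*k,2),"ty,tz",round(d@hx,3),round(-d[2],3))
E
```

```text
t 14.0 q [-0.97  0.93  1.31  1.63 -0.93  1.33  0.13] tcp [0.6723 0.1031 0.1937] F [-1.6  0.5  1.3] w 0.13
shift mm [ 1.3 -2.5  4.3] turn [ 0.1 -0.  -0.2]
0.0 ty,tz 0.0 -0.0
0.25 ty,tz -0.017 -0.018
0.5 ty,tz -0.038 -0.032
0.75 ty,tz -0.061 -0.04
1.0 ty,tz -0.086 -0.043
1.25 ty,tz -0.111 -0.038
1.5 ty,tz -0.133 -0.028
1.75 ty,tz -0.153 -0.013
2.0 ty,tz -0.168 0.007
```

>>> {"name": "arm_command", "arguments": {
  "commands": [0,-0.004,-0.005,0,0,0,0.05,0,-0.008,-0.01,0,0,0,0.05,0,-0.013,-0.014,0,0,0,0.05,0,-0.017,-0.018,0,0,0,0.05,0,-0.022,-0.022,0,0,0,0.05,0,-0.027,-0.026,0,0,0,0.05,0,-0.032,-0.029,0,0,0,0.05,0,-0.038,-0.032,0,0,0,0.05]
}}

```text
t: 14.8
eef_pos: [0.6389, 0.116, 0.2275]
tool_rot: [0.003, 0.825, 0.564, 0.003]
contact_force: [8.2, -1.8, 5.4]
gripper_width: 0.128
grasp_force: 24.6
```

>>> {"name": "arm_command", "arguments": {
  "commands": [0,-0.006,-0.002,0,0,0,0.05,0,-0.011,-0.005,0,0,0,0.05,0,-0.017,-0.007,0,0,0,0.05,0,-0.023,-0.008,0,0,0,0.05,0,-0.029,-0.01,0,0,0,0.05,0,-0.036,-0.0105,0,0,0,0.05,0,-0.042,-0.011,0,0,0,0.05,0,-0.048,-0.011,0,0,0,0.05]
}}

```text
t: 15.6
eef_pos: [0.5937, 0.1333, 0.2387]
tool_rot: [0.002, 0.826, 0.564, 0.002]
contact_force: [4.4, -1.2, 5.4]
gripper_width: 0.123
grasp_force: 25.5
```

```bash
python3 - <<'E'
from h import *
rel(bar(1.0)-.014*uz,tool(-uz,hx))
rel(bar(1.5)-.014*uz,tool(-uz,hx))
E
```

```text
t 15.6 q [-1.17  0.8   1.4   1.77 -0.82  1.31  0.06] tcp [0.5937 0.1333 0.2387] F [ 4.4 -1.2  5.4] w 0.123
shift mm [ 1.2 -4.2  2.7] turn [ 0.4 -0.1 -0.3]
t 15.6 q [-1.17  0.8   1.4   1.77 -0.82  1.31  0.06] tcp [0.5937 0.1333 0.2387] F [ 4.4 -1.2  5.4] w 0.123
shift mm [  1.  -51.7  16.6] turn [ 0.4 -0.1 -0.3]
```

>>> {"name": "arm_command", "arguments": {
  "commands": [0,-0.006,0.0005,0,0,0,0.05,0,-0.013,0.001,0,0,0,0.05,0,-0.019,0.003,0,0,0,0.05,0,-0.025,0.005,0,0,0,0.05,0,-0.031,0.007,0,0,0,0.05,0,-0.037,0.01,0,0,0,0.05,0,-0.043,0.013,0,0,0,0.05,0,-0.048,0.015,0,0,0,0.05]
}}

```text
t: 16.4
eef_pos: [0.5473, 0.1512, 0.2218]
tool_rot: [0.001, 0.826, 0.564, 0.001]
contact_force: [3.8, -2.5, 1.0]
gripper_width: 0.123
grasp_force: 26.3
```

>>> {"name": "arm_command", "arguments": {
  "commands": [0,-0.005,0.004,0,0,0,0.05,0,-0.01,0.008,0,0,0,0.05,0,-0.015,0.011,0,0,0,0.05,0,-0.02,0.015,0,0,0,0.05,0,-0.024,0.02,0,0,0,0.05,0,-0.028,0.024,0,0,0,0.05,0,-0.03,0.026,0,0,0,0.05,0,-0.03,0.026,0,0,0,0.05]
}}

```text
t: 17.2
eef_pos: [0.5196, 0.1619, 0.1945]
tool_rot: [0.001, 0.826, 0.564, 0.0]
contact_force: [6.6, -3.3, -4.7]
gripper_width: 0.129
grasp_force: 25.7
```

```bash
python3 - <<'E'
from h import *
from station import *
rel(bar(1.9)-.014*uz,tool(-uz,hx))
t=read_camera("top");s=read_camera("side");w=read_camera("wrist")
cv2.imwrite("pics/w8.png",np.hstack([cv2.resize(w["img"],(400,300)),cv2.resize(s["img"][120:270,130:330],(400,300))])[...,::-1])
E
```

```text
t 17.2 q [-1.34  0.76  1.41  1.96 -0.83  1.18  0.03] tcp [0.5196 0.1619 0.1945] F [ 6.6 -3.3 -4.7] w 0.129
shift mm [ 1.2 -1.6 -0.5] turn [ 0.2  0.1 -0.3]
```

View pics/w8.png

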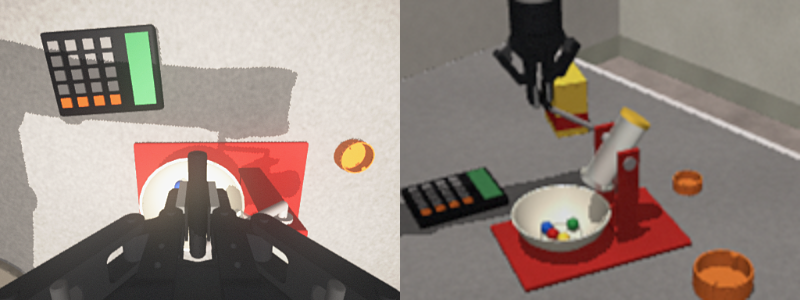

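The side crop shows all four balls (blue, red, yellow, green) in the bowl around (560,230). Releasing and backing off.

>>> {"name": "arm_command", "arguments": {
  "commands": [0,0,0,0,0,0,0.5,0,0,0,0,0,0,0.5,0,0,0,0,0,0,0.5,0,0,-0.03,0,0,0,0.5,0,0,-0.06,0,0,0,0.5,0,0,-0.1,0,0,0,0.5,0,0,-0.13,0,0,0,0.5,0,0,-0.13,0,0,0,0.5]
}}

```text
t: 18.15
eef_pos: [0.5209, 0.1623, 0.3289]
tool_rot: [-0.0, 0.825, 0.565, 0.003]
contact_force: [-0.1, 0.7, 0.4]
gripper_width: 0.5
grasp_force: 0.0
```

>>> {"name": "arm_command", "arguments": {
  "commands": [0,0,0,0,0,0,0.5,0,0,0,0,0,0,0.5,0,0,0,0,0,0,0.5,0,0,0,0,0,0,0.5,0,0,0,0,0,0,0.5,0,0,0,0,0,0,0.5,0,0,0,0,0,0,0.5,0,0,0,0,0,0,0.5]
}}

```text
t: 18.95
eef_pos: [0.5193, 0.1624, 0.325]
tool_rot: [0.0, 0.825, 0.564, 0.0]
contact_force: [-0.6, 0.6, 0.4]
gripper_width: 0.499
grasp_force: 0.0
```

```bash
python3 - <<'E'
from h import *
from station import *
s=read_camera("side");s2=pickle.load(open("v2.pkl","rb"))[1]
a=read_camera("side")["img"]
cv2.imwrite("pics/w9.png",cv2.resize(a[150:350,130:400],(800,592))[...,::-1])
h=cv2.cvtColor(a[205:250,180:245],cv2.COLOR_RGB2HSV).astype(int)
for n,lo,hi in(("red",172,180),("green",45,75),("yellow",22,33),("blue",105,125)):
    print(n,[(b[1][4],np.round(b[2]+[180,205],1)) for b in blobs((h[...,0]>=lo)&(h[...,0]<=hi)&(h[...,1]>140),4)])
print(hand_in())
E
```

```text
red []
green [(np.int32(19), array([215.8, 231.7]))]
yellow [(np.int32(14), array([211.1, 237.9]))]
blue [(np.int32(19), array([202.6, 232.9]))]
the job is handed in; nothing more can be done
None
```

The cap lies flat in the middle of the tray, all four gumballs are in the white bowl, and the job is handed in; the hand-in returned no verdict. The final colour check picked out three balls but not the red one, which was visible in the bowl in the picture just before.

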